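# Slide a slab case square onto the case column and pin it

## Robot

A 6-joint arm with a two-finger parallel gripper is mounted at the origin on the work surface. World frame = base frame: x ahead of the robot, y to its left, z up, the work surface at z = 0. Lengths are in m, angles in rad, forces in N, time in s.
With the tool pointing down it reaches from about 0.325 to 1 m from the base axis. Payload 5.1 kg.
Tool frame: the origin (TCP) lies on the mounting face of the last link; the fingertips stand 173 mm ahead of it and the grasp point (between the pads) lies 155 mm ahead of it; z points along the fingers, y is the line along which they close (so a half turn about z gives the same grasp; the last joint's range is limited). The gripper opens to 85 mm and grips with 20 to 120 N. Pads are 22 mm wide; open, the fingers measure 114 mm over their backs; the gripper's body (76 mm by 85 mm) begins 54 mm behind the grasp point. The pads swing forward as they close: fully open they stand 13 mm farther back than shut.
Start: joints at [-1.259, 0.124, 1.65, -0, 1.367, -0.083], TCP at [0.25, -0.6, 0.405] pointing down, gripper open.
Joint ranges: [-2.61, 2.61], [-1.02, 2.33], [0.03, 2.71], [-1.35, 4.49], [0.32, 2.68], [-2.91, 2.91]. Speed limits (rad/s): [2.57, 2.57, 3.14, 3.14, 3.14, 3.14].

## Interface

Orientations are given as a unit quaternion [w, x, y, z].
In Python, from station import bot gives the robot as it stands.
- The arm moves only by the shell command python3 nudge.py 'ROWS' [OPENING] [FORCE]. ROWS is rows parted by semicolons, their numbers by spaces, 1 to 8 of them, each of 4 numbers: dx, dy, dz in m, then a turn about the tool's z in rad; each row shifts and turns the commanded pose from where the row before left it, along the tool's axes as they then stand; what a row does not reach is not made up. A row lasts 1/12 s, in which the tool goes at most 0.0417 m and 0.125 rad, less where a joint would pass 70% of its speed; a pose out of reach is approached as far as the arm can. OPENING is the finger opening in m, set as the command begins (- or left out keeps the last). The fingers move at their own pace and stop on an object; FORCE is the grip in N (left out, the last holds). Time passes only in rows, so rows that do not move let the fingers close. It prints the time, the measured TCP pose, the force, the opening and the grip force at its end.
- bot.observe(): the state, without advancing time (a new reading comes with each control period).
- bot.grab_frame(name): name is "scene" or "top" or "wrist"; returns the picture (420x560x3 uint8, red, green, blue); there is no depth.
- bot.camera_model(name): a dict with "K" (3x3 intrinsics, pixels), "extrinsics" (4x4, takes a point from world to camera coordinates). Camera axes: x right, y up, looking along -z (the intrinsics and any distortion apply to the point x, -y, -z); pixel columns grow to the right and rows downward; lengths in m; the calibration is good to about 2 mm. A picture is of the moment at which its call begins: read the wrist's pose just before it. camera_model takes no time and is no camera call; for the wrist camera it gives the pose at the moment of the call.
- bot.close_job(): hands the job in; it is judged then, once.
The state is a dict: "time": time; "joint_positions": joint angles; "qvel": joint speeds; "effort": joint torques, N m; "eef_pos": TCP position; "tool_rot": TCP orientation; "contact_force": force on the tool from outside, world axes, zero at the start; "moment": the same for the moment, N m; "grip_width": finger opening in m; "gripper_force": force on a finger pad.
Only numpy, scipy, OpenCV 4.12 (cv2) and the standard library are available. Lean on these libraries where they do the work, as an engineer would, in place of code of your own. Each camera call takes 0.05 s, during which the arm holds its last target. There are 200 camera calls.

## Task

Slide the loose slab case from the plywood riser across onto the top of the case column, fully home against the column's stop strip and square with its ends flush, without shoving the column out of place. Then take the yellow-handled pin from the wooden block and drop it through the coupling ears of both cases until its collar is fully down. Leave the spray bottle, grit jar and stone offcut where they stand.

Things in the scene. Friction and masses are not known exactly. Their poses are not given: they have to be found in the camera images.
- case: Loose closed slab case, grey shell, red lid, body 170 x 120 x 45 mm (x, y, z), 0.6 to 1 kg, too wide to grip by its sides; at the start flat on the riser. Origin: centre of the underside, z up. Steel ears stick out 50 mm from both end faces (see case_hole, case_ear). Stacked rightly, origin and x, y axes coincide with column_top.
- case_hole (a point): Centre of the upper rim of the vertical 14 mm hole in the case's lower coupling ear: a steel tongue 40 mm wide, 6 mm thick, sticking out 50 mm from the +x end face, 1 to 7 mm above the underside. The hole is 112 mm from the case's centre. Axes as case.
- case_ear (a point): Centre of the upper rim of the hole in the case's upper ear: a like tongue on the -x end face, 38 to 44 mm above the underside, hole 112 mm from the centre. Not used in this job, but it sticks out of that end.
- case_strip (a point): Top middle of the case's own aluminium strip along its +y side (the side away from the column): 140 mm long, 4 mm thick, outer face 64 mm from the case's centre, 17 to 53 mm above the underside, so 8 mm above the lid. The -y side is plain but for flush latches.
- riser: Fixed plywood riser 250 x 260 x 91.5 mm (x, y, z), flat top. Origin: centre of its underside. The column stands along its -y edge with a gap of some 2 to 10 mm. Its top is 1.5 mm higher than the column's top, so a case slides straight across in the -y direction.
- column_top (a point): Centre of the column's top face. The column is two more such cases already pinned into one, standing loose on the bench beside the riser: 170 x 120 x 90 mm, 5 kg; pushes up to about 10 N do not shift it. Axes: x along its length, +y towards the riser, z up. Its strip at y = -60 mm stops the case (see column_stop).
- column_stop (a point): Top middle of the column's aluminium stop strip, along the -y edge of its top face: 140 mm long, 4 mm thick, 8 mm high above the top; its inner face is 60 mm from column_top, so a case pushed against it lies centred across the column.
- column_hole (a point): Centre of the upper rim of the 14 mm hole in the column's coupling ear, 112 mm from column_top along its +x and 1 mm below the top face. The ear is 40 mm wide, 6 mm thick, sticks out 50 mm. With the case in place its lower ear lies 2 mm above this one and the pin goes down through both.
- pin: Loose coupling pin, 87 mm long, 0.11 kg, standing upright in the block, tip 5 mm above the bench. Origin: the tip, z up. Steel shank 10 mm in diameter with tapered tip, 0 to 40 mm; collar 24 mm in diameter, 40 to 45 mm; round yellow plastic handle 20 mm in diameter, 45 to 87 mm above the tip.
- pin_collar (a point): Centre of the underside of the pin's collar, 40 mm above the tip. Fully in, it rests on the upper face of the case's lower ear, at case_hole.
- pin_block: Fixed hardwood block 90 x 60 x 45 mm with two vertical 13 mm holes 22 mm either side of its centre along its x; the pin stands in one, its collar on the block. Origin: centre of the underside.
- spray: Bystander: white spray bottle with blue cap, 60 mm in diameter, 150 mm tall. Origin: centre of the underside.
- grit_jar: Bystander: amber grit jar with black lid, 64 mm in diameter, 75 mm tall. Origin: centre of the underside.
- offcut: Bystander: banded stone offcut, 100 x 55 x 30 mm. Origin: centre of the underside.

How it is judged:
On the way:
1. the case lies square on the column, home against the stop strip, ends flush (x of case in the frame of column_top between -0.004 and 0.004 m and y of case in the frame of column_top between -0.004 and 0.004 m and z of case in the frame of column_top below 0.002 m and angle between the x axis of case and the x axis of column_top, either way round below 0.04 rad), for 0.2 s.
At the end, for the whole second after the job is handed in: The case rests flat on the column within 4 mm of flush along and across it and within 0.04 rad of square; the pin stands upright through both ears with its collar within 3 mm of the case's ear; everything is at rest and released (all of step 1 and z of case in the frame of column_top above -0.003 m and horizontal distance between pin_collar and column_hole below 0.006 m and z of pin_collar in the frame of case_hole between -0.003 and 0.003 m and angle between pin's own z axis and vertical below 0.1 rad and linear speed of each of pin, case below 0.01 m/s); the robot touches nothing.
It fails at once if the column is shoved more than 15 mm (distance of column_top from where it was at the start of the episode above 0.015 m).
It fails at once if the case is tipped or falls (angle between case's own z axis and vertical above 0.25 rad).
It fails at once if a bystander (spray bottle, grit jar or stone offcut) is moved more than 25 mm or tipped over (distance of any of spray, grit_jar, offcut from where it was at the start of the episode above 0.025 m or angle between any of spray, grit_jar's own z axis and vertical above 0.3 rad).
It also fails if it takes over 72 s, if anything falls off the work surface, if the arm or the gripper's body presses on something with over 40 N, if the wrist force passes 120 N, or if a joint passes its speed limit or range.

## Working session

There is one attempt and no reset: what is moved stays moved. The work goes in short steps, Python scripts to look and compute and a shell command to move; the robot and the scene stay as the last step left them, time stands still between calls to the robot, and variables do not carry over. Pictures are saved under pics/ and viewed, at most 12 in all, crops included, and the job is handed in when it is done.

```bash
ls; mkdir -p pics; python3 - <<'E'
from station import bot
import cv2,numpy as np
for n in("scene","top"):
    cv2.imwrite(f"pics/{n}0.png",bot.grab_frame(n)[:,:,::-1])
    m=bot.camera_model(n);print(n,m)
o=bot.observe();print(o)
E
```

```text
nudge.py
pics
station.py
scene {'K': array([[385.92973315,   0.        , 283.2794578 ],
       [  0.        , 385.92973315, 213.21805225],
       [  0.        ,   0.        ,   1.        ]]), 'extrinsics': array([[ 0.33108779,  0.94356216,  0.00844598, -0.20547733],
       [-0.81558381,  0.28165682,  0.50546265,  0.4313421 ],
       [ 0.47455656, -0.17424091,  0.86280715, -1.23228767],
       [ 0.        ,  0.        ,  0.        ,  1.        ]])}
top {'K': array([[477.90010496,   0.        , 282.24412319],
       [  0.        , 477.90010496, 200.91308608],
       [  0.        ,   0.        ,   1.        ]]), 'extrinsics': array([[-3.02673798e-04, -9.99906697e-01, -1.36567164e-02,
         8.93787191e-03],
       [ 9.96868131e-01, -1.38168744e-03,  7.90697146e-02,
        -5.99267585e-01],
       [-7.90812064e-02, -1.35900130e-02,  9.96775539e-01,
        -1.11177040e+00],
       [ 0.00000000e+00,  0.00000000e+00,  0.00000000e+00,
         1.00000000e+00]])}
{'time': 0.1, 'joint_positions': array([-1.25855856e+00,  1.24428490e-01,  1.65155978e+00,  3.40820206e-06,
        1.36750996e+00, -8.26130154e-02]), 'qvel': array([-0.00072952, -0.00073603, -0.00263954,  0.00111208, -0.00113112,
       -0.00197334]), 'effort': array([ 1.79594799e-04, -4.24929965e+01, -3.66653931e+01, -1.88225731e-04,
        3.91836293e-03, -2.67332933e-05]), 'eef_pos': array([ 0.24992917, -0.59977539,  0.4035698 ]), 'tool_rot': array([-9.46708261e-04,  9.80574448e-01,  1.96144959e-01, -1.07494212e-04]), 'contact_force': array([-0.04903669,  0.07665805, -0.12632808]), 'moment': array([ 0.00309639,  0.06125941, -0.03213736]), 'gripper_force': 0.0, 'grip_width': 0.08544983301226149}
```

View pics/scene0.png

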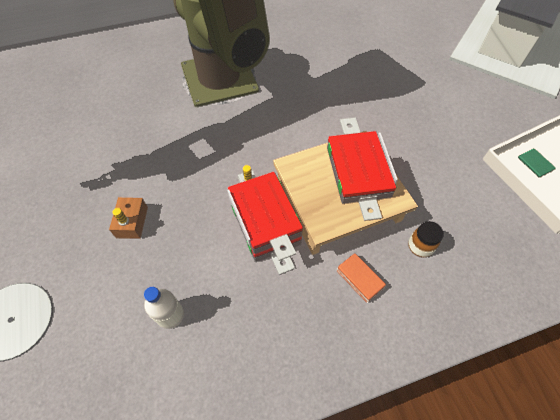

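View pics/top0.png

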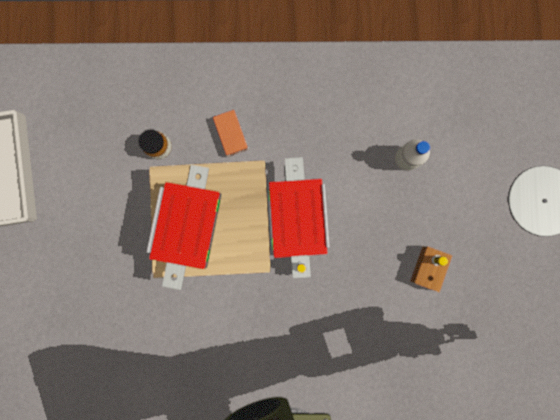

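The scene view shows the case rotated on the riser and the column next to it; its free ear with a hole is at top (295,168). The pin is in the block at top (443,261). I'll zoom in to measure.

```bash
cat > h.py <<'E'
import numpy as np,cv2
from station import bot
def ray(n,uv,z,m=None):
    m=m or bot.camera_model(n);K=np.array(m["K"]);E=np.array(m["extrinsics"])
    R=E[:3,:3];c=-R.T@E[:3,3]
    d=np.linalg.inv(K)@[uv[0],uv[1],1];d=R.T@(d*[1,-1,-1])
    return c+d*(z-c[2])/d[2]
def proj(n,p,m=None):
    m=m or bot.camera_model(n);K=np.array(m["K"]);E=np.array(m["extrinsics"])
    q=(E[:3,:3]@np.asarray(p)+E[:3,3])*[1,-1,-1];q=K@q;return q[:2]/q[2]
def tool(d):
    "world displacement to tool axes"
    from scipy.spatial.transform import Rotation as R
    q=bot.observe()["tool_rot"];return R.from_quat(np.roll(q,-1)).inv().apply(d)
E
python3 - <<'E'
from h import *
im=cv2.imread("pics/top0.png")
c=im[155:295,140:340];cv2.imwrite("pics/zoom.png",cv2.resize(c,None,fx=4,fy=4,interpolation=cv2.INTER_CUBIC))
h=cv2.cvtColor(im,cv2.COLOR_BGR2HSV)
m=cv2.inRange(h,(0,180,120),(6,255,255))+cv2.inRange(h,(174,180,120),(180,255,255))
for c in cv2.findContours(m,0,2)[0]:
    if cv2.contourArea(c)>500: print(cv2.minAreaRect(c), cv2.boxPoints(cv2.minAreaRect(c)).tolist())
y=cv2.inRange(h,(22,150,120),(34,255,255))
n,l,s,ce=cv2.connectedComponentsWithStats(y)
print([(a[4],b) for a,b in zip(s,ce) if 10<a[4]<2000])
p=im[240:300,400:460];cv2.imwrite("pics/zoomp.png",cv2.resize(p,None,fx=8,fy=8,interpolation=cv2.INTER_CUBIC))
E
```

```text
((184.03846740722656, 225.3076934814453), (55.5008659362793, 79.42704010009766), 11.309932708740234) [[149.03846740722656, 258.80767822265625], [164.6154022216797, 180.92308044433594], [219.03846740722656, 191.80770874023438], [203.46153259277344, 269.69232177734375]]
((297.2715759277344, 217.69326782226562), (75.19406127929688, 52.41731643676758), 85.79464721679688) [[268.3764343261719, 182.119384765625], [320.6526184082031, 178.27554321289062], [326.1667175292969, 253.26715087890625], [273.8905334472656, 257.1109924316406]]
[(np.int32(69), array([442.56521739, 260.7826087 ])), (np.int32(51), array([300.74509804, 267.64705882]))]
```

View pics/zoom.png

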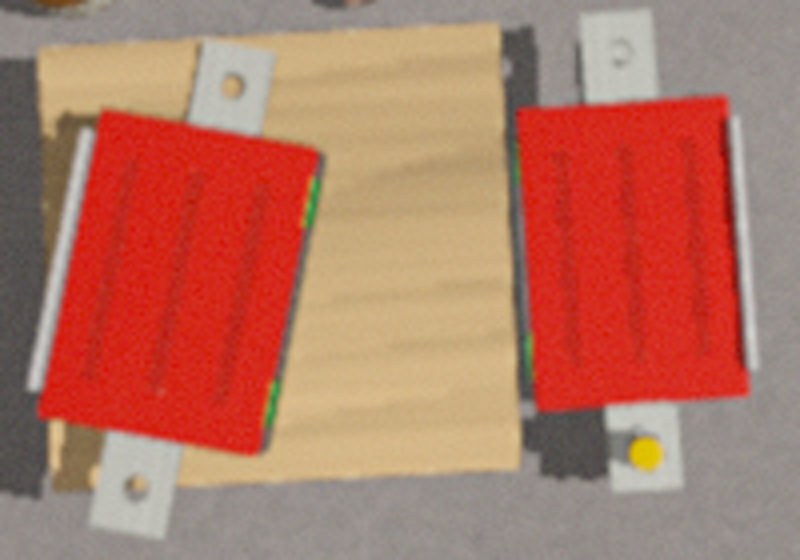

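View pics/zoomp.png

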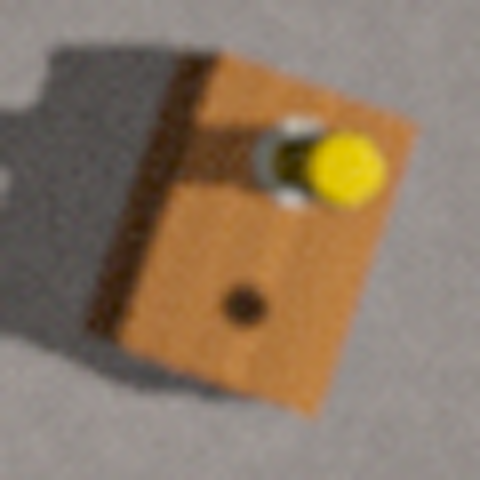

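Zoom: case lid corners at zoom px (105,110),(322,150),(262,455),(38,415), and its hole at (232,86). Column corners at (518,108),(727,97),(748,395),(538,410), hole at (622,52). Pin handle top at (347,168) in the block crop.

```bash
python3 - <<'E'
from h import *
from scipy.optimize import least_squares
cam=bot.camera_model("top")
def cv(l,s,o): return [((a+.5)/s-.5+o[0],(b+.5)/s-.5+o[1]) for a,b in l]
def fit(name,loc,uv,z):
    P=np.array([ray("top",p,zz,cam)[:2] for p,zz in zip(uv,z)]);L=np.array(loc)
    def r(q):
        c,s=np.cos(q[2]),np.sin(q[2]);return (L@np.array([[c,s],[-s,c]])+q[:2]-P).ravel()
    f=least_squares(r,[*P.mean(0),0]);print(name,f.x.round(4),(f.fun*1000).round(1));return f.x
B=[(.085,.06),(.085,-.06),(-.085,-.06),(-.085,.06)]
fit("case",B+[(.112,0),(-.112,0)],cv([(105,110),(322,150),(262,455),(38,415),(232,86),(136,487)],4,(140,155)),[.1365]*4+[.0985,.1355])
fit("col",B+[(.112,0)],cv([(518,108),(727,97),(748,395),(538,410),(622,52)],4,(140,155)),[.09]*4+[.089])
fit("riser",[(.125,.13),(.125,-.13),(-.125,-.13)],cv([(40,47),(500,25),(520,467)],4,(140,155)),[.0915]*3)
print("pin",ray("top",cv([(347,168)],8,(400,240))[0],.092),"blkhole",ray("top",cv([(243,305)],8,(400,240))[0],.045))
print("cam",ray("top",(0,0),1.2).round(3))
for n,uv,z in(("spray",(422,148),.15),("jar",(151,141),.075),("offcut",(230,133),.03)):print(n,ray("top",uv,z).round(3))
# scene triangulation check
im=cv2.imread("pics/scene0.png")
h=cv2.cvtColor(im,cv2.COLOR_BGR2HSV);y=cv2.inRange(h,(22,150,120),(34,255,255))
n,l,s,ce=cv2.connectedComponentsWithStats(y);print([(a[4],b) for a,b in zip(s,ce) if 10<a[4]<2000])
c=im[100:290,190:450];cv2.imwrite("pics/zs.png",cv2.resize(c,None,fx=3,fy=3,interpolation=cv2.INTER_CUBIC))
E
```

```text
case [ 0.5392  0.2154 -0.1861] [ 2.6  1.1  2.2  0.4 -2.5  1.7 -1.3 -0.1  0.1 -1.8 -1.  -1.3]
col [ 0.557  -0.0274  0.0613] [ 0.6  0.8  2.  -1.8 -1.5 -1.7 -0.6  1.8 -0.5  1. ]
riser [0.5544 0.171  0.0495] [ 0.4  0.3  1.4  0.2 -1.8 -0.5]
pin [ 0.46167067 -0.34618134  0.092     ] blkhole [ 0.42054917 -0.3304516   0.045     ]
cam [ 0.486 -0.035  1.2  ]
spray [ 0.701 -0.29   0.15 ]
jar [0.734 0.31  0.075]
offcut [0.762 0.133 0.03 ]
[(np.int32(68), array([246.01470588, 170.54411765])), (np.int32(70), array([116.9       , 212.68571429]))]
```

```bash
python3 nudge.py '0 0 0 0.116;0 0 0 0.116;0 0 0 0.116;0 0 0 0.116;0 0 0 0.117' 0.04 ; python3 - <<'E'
from h import *
for p in((87.5,128),(35.5,390)): print(ray("top",((p[0]+.5)/4-.5+140,(p[1]+.5)/4-.5+155),.1445))
o=bot.observe();print(o["eef_pos"],o["tool_rot"],tool(np.array([.5507,.2763,.405])-o["eef_pos"]))
E
```

```text
time: 0.52
eef_pos: [0.2499, -0.5999, 0.4039]
tool_rot: [-0.001, 0.995, -0.096, -0.0]
contact_force: [-1.5, 0.3, -0.7]
grip_width: 0.0402
gripper_force: 0.0
[0.62065945 0.26461483 0.1445    ]
[0.48154486 0.2894325  0.1445    ]
[ 0.24989716 -0.59987166  0.40392346] [-5.99105895e-04  9.95394718e-01 -9.58588644e-02 -2.73854530e-04] [ 1.28070206e-01 -9.17473870e-01 -1.14980347e-04]
```

```bash
R='.0056 -.0399 0 0'; python3 nudge.py '0.0056 -0.0399 0 0;0.0056 -0.0399 0 0;0.0056 -0.0399 0 0;0.0056 -0.0399 0 0;0.0056 -0.0399 0 0;0.0056 -0.0399 0 0;0.0056 -0.0399 0 0;0.0056 -0.0399 0 0' >/dev/null;  python3 nudge.py '0.0056 -0.0399 0 0;0.0056 -0.0399 0 0;0.0056 -0.0399 0 0;0.0056 -0.0399 0 0;0.0056 -0.0399 0 0;0.0056 -0.0399 0 0;0.0056 -0.0399 0 0;0.0056 -0.0399 0 0' ; python3 nudge.py '0.0056 -0.0399 0 0;0.0056 -0.0399 0 0;0.0056 -0.0399 0 0;0.0056 -0.0399 0 0;0.0056 -0.0399 0 0;0.0056 -0.0399 0 0;0.0056 -0.0399 0 0;0 0 0 0' ; python3 - <<'E'
from h import *
o=bot.observe();m=bot.camera_model("wrist");print(o["eef_pos"],o["tool_rot"],tool(np.array([.551,.2767,.36])-o["eef_pos"]))
im=bot.grab_frame("wrist");cv2.imwrite("pics/w1.png",im[:,:,::-1])
print([proj("wrist",p,m).round(1) for p in((.6207,.2646,.1445),(.4815,.2894,.1445),(.551,.277,.1445))])
E
```

```text
time: 1.85
eef_pos: [0.4561, 0.0129, 0.4045]
tool_rot: [0.0, 0.996, -0.093, 0.0]
contact_force: [-0.3, -1.0, 0.4]
grip_width: 0.04
gripper_force: 0.0
time: 2.52
eef_pos: [0.5472, 0.2831, 0.4032]
tool_rot: [-0.001, 0.996, -0.091, -0.001]
contact_force: [-0.7, -0.1, 0.2]
grip_width: 0.0402
gripper_force: 0.0
[0.54716406 0.28309949 0.40318639] [-7.85958351e-04  9.95890173e-01 -9.05624963e-02 -7.61776172e-04] [0.00499903 0.00566422 0.04317012]
[array([288.2, 116.8]), array([287.9, 289.4]), array([288.1, 210.4])]
```

View pics/w1.png

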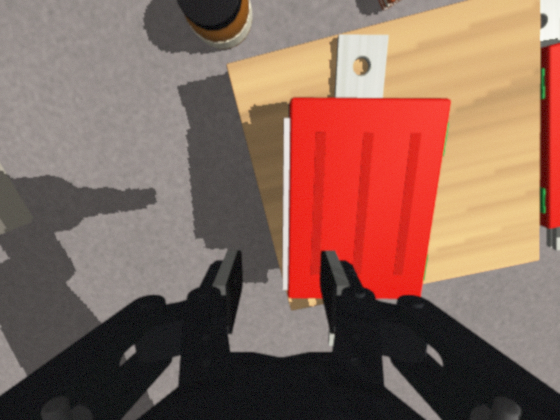

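The strip shows at column 287, rows 118–290, within a pixel or two of my prediction, and it is parallel to the fingers. Descending.

```bash
python3 nudge.py '0.005 0.0055 0.03 0;0 0 0.03 0;0 0 0.015 0;0 0 0 0;0 0 0 0' ; python3 - <<'E'
from h import *
o=bot.observe();print(o["eef_pos"],tool(np.array([.551,.2768,.312])-o["eef_pos"]))
E
```

```text
time: 2.98
eef_pos: [0.5499, 0.2708, 0.3286]
tool_rot: [0.001, 0.996, -0.093, -0.001]
contact_force: [0.7, -0.1, 0.1]
grip_width: 0.0399
gripper_force: 0.0
[0.54991509 0.2707712  0.3286156 ] [-1.72170530e-05 -6.15193401e-03  1.66058750e-02]
```

```bash
python3 nudge.py '0 -0.006 0.012 0;0 0 0.004 0;0 0 0 0;0 0 0 0'  ; python3 nudge.py '0 0 0 0;0 0 0 0;0 0 0 0;0 0 0 0;0 0 0 0;0 0 0 0' 0 70
```

```text
time: 3.32
eef_pos: [0.5515, 0.2777, 0.3141]
tool_rot: [-0.0, 0.996, -0.093, 0.0]
contact_force: [-0.4, -0.2, 0.3]
grip_width: 0.0403
gripper_force: 0.0
time: 3.82
eef_pos: [0.5516, 0.2777, 0.3144]
tool_rot: [-0.0, 0.996, -0.093, 0.0]
contact_force: [-0.3, 0.4, 2.7]
grip_width: 0.0011
gripper_force: 54.7
```

```bash
python3 nudge.py '0 0 0 0;0 0 0 0;0 0 0 0;0 0 0.002 0;0 0 0.001 0;0 0 0 0;0 0 0 0' 0.03 70;python3 nudge.py '0 0 0 0;0 0 0 0;0 0 0 0;0 0 0 0;0 0 0 0;0 0 0 0;0 0 0 0;0 0 0 0' 0 70; python3 - <<'E'
from h import *
m=bot.camera_model("wrist")
im=bot.grab_frame("wrist");cv2.imwrite("pics/w2.png",im[:,:,::-1])
E
```

```text
time: 4.4
eef_pos: [0.5514, 0.2775, 0.3104]
tool_rot: [0.0, 0.996, -0.093, -0.0]
contact_force: [0.1, 0.3, -0.4]
grip_width: 0.0299
gripper_force: 0.0
time: 5.07
eef_pos: [0.5515, 0.2777, 0.3109]
tool_rot: [-0.0, 0.996, -0.093, 0.0]
contact_force: [-0.4, 0.9, 1.2]
grip_width: 0.0014
gripper_force: 65.4
```

View pics/w2.png

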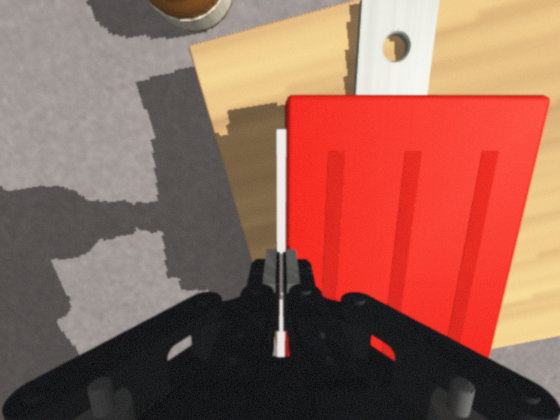

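The strip is held between the pads (280,250–340). Next I rotate square while still on the riser.

```bash
python3 nudge.py '0 0 0 -0.04;0 0 0 -0.04;0 0 0 -0.04;0 0 0 -0.04;0 0 0 -0.04;0 0 0 -0.044;0 0 0 0;0 0 0 0'; python3 - <<'E'
from h import *
o=bot.observe();print(o["eef_pos"],o["tool_rot"],2*np.arctan2(o["tool_rot"][2],o["tool_rot"][1]),tool(np.array([.5533,.0345,.3109])-o["eef_pos"]))
E
```

```text
time: 5.78
eef_pos: [0.5511, 0.2774, 0.3109]
tool_rot: [0.0, 1.0, 0.028, -0.001]
contact_force: [-5.5, -1.0, 5.2]
grip_width: 0.0012
gripper_force: 66.0
[0.5510793  0.27743067 0.31094228] [ 2.80127943e-04  9.99601846e-01  2.81975103e-02 -9.85354268e-04] 0.05640252611157485 [-1.14772407e-02  2.42669494e-01  1.87484753e-04]
```

```bash
python3 nudge.py '-0.0025 0.012 0 0;-0.003 0.015 0 0;-0.003 0.015 0 0;-0.003 0.015 0 0;0 0.015 0 0;0 0.015 0 0;0 0.01 0 0;0 0 0 0'; python3 nudge.py '0 0 0 0;0 0 0 0';python3 - <<'E'
from h import *
o=bot.observe();print(o["eef_pos"],o["tool_rot"],2*np.arctan2(o["tool_rot"][2],o["tool_rot"][1]),tool(np.array([.5533,.0345,.3109])-o["eef_pos"]))
im=bot.grab_frame("top")[:,:,::-1];cv2.imwrite("pics/t2.png",im)
c=im[150:290,160:360];cv2.imwrite("pics/t2z.png",cv2.resize(c,None,fx=4,fy=4,interpolation=cv2.INTER_CUBIC))
E
```

```text
time: 6.45
eef_pos: [0.5457, 0.1779, 0.3109]
tool_rot: [0.001, 1.0, 0.028, 0.0]
contact_force: [-0.7, -3.3, 2.9]
grip_width: 0.0012
gripper_force: 66.2
time: 6.62
eef_pos: [0.5458, 0.1786, 0.3109]
tool_rot: [0.003, 1.0, 0.029, -0.0]
contact_force: [-0.8, -7.2, 4.0]
grip_width: 0.0012
gripper_force: 66.4
[0.54576425 0.17857839 0.31090387] [ 2.67219185e-03  9.99579399e-01  2.88766421e-02 -1.53835178e-04] 0.057761520485480985 [-0.0007942   0.14427107  0.00077369]
```

View pics/t2z.png

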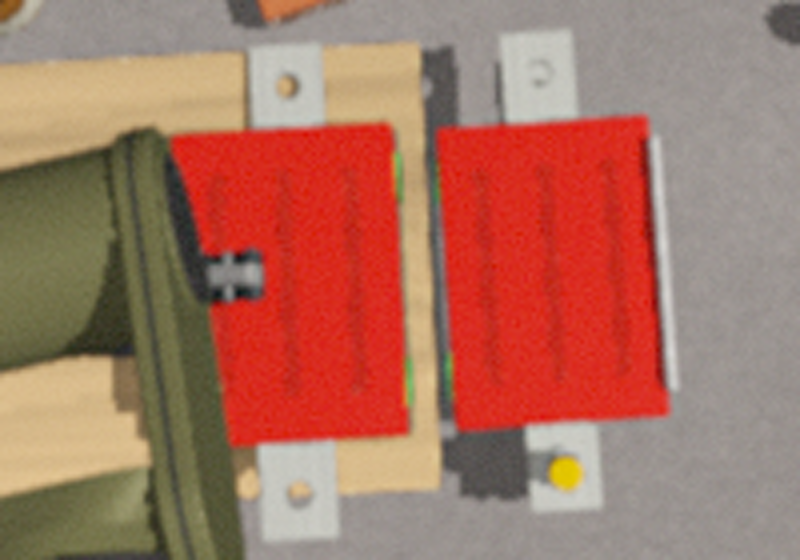

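Case holes at zoom (288,86) and (299,491), front lid corners at (392,124) and (409,432). The column is at the right, its hole at (540,72).

```bash
cat >> h.py <<'E'
from scipy.optimize import least_squares
def cvt(l,s,o): return [((a+.5)/s-.5+o[0],(b+.5)/s-.5+o[1]) for a,b in l]
def fit(name,loc,uv,z):
    cam=bot.camera_model("top")
    P=np.array([ray("top",p,zz,cam)[:2] for p,zz in zip(uv,z)]);L=np.array(loc)
    def r(q):
        c,s=np.cos(q[2]),np.sin(q[2]);return (L@np.array([[c,s],[-s,c]])+q[:2]-P).ravel()
    f=least_squares(r,[*P.mean(0),0]);print(name,f.x.round(4),(f.fun*1000).round(1));return f.x
def rel(a,b):
    d=a[:2]-b[:2];c,s=np.cos(b[2]),np.sin(b[2]);return np.array([c*d[0]+s*d[1],-s*d[0]+c*d[1],a[2]-b[2]]).round(4)
E
python3 - <<'E'
from h import *
o=(160,150)
B=[(.085,.06),(.085,-.06),(-.085,-.06),(-.085,.06)]
a=fit("case",[(.112,0),(-.112,0),B[1],B[2]],cvt([(288,86),(299,491),(392,124),(409,432)],4,o),[.0985,.1355,.1365,.1365])
b=fit("col",B+[(.112,0)],cvt([(438,128),(648,117),(669,412),(455,430),(540,72)],4,o),[.09]*4+[.089])
print(rel(a,b)); print(proj("top",[.5,.1,.09])-proj("top",[.501,.1,.09]))
E
```

```text
case [0.549  0.1147 0.0547] [ 0.6  0.3 -1.4  0.1  3.1 -0.4 -2.3 -0. ]
col [ 0.5573 -0.027   0.0622] [ 0.9  1.1  2.4 -0.8 -2.8 -0.9 -0.3  0.3 -0.2  0.3]
[ 0.0006  0.1419 -0.0075]
[-0.00295545  0.45129128]
```

```bash
python3 nudge.py '0 0.01 0 -0.006;0 0.015 0 0;0 0.015 0 0;0 0.015 0 0;0 0.015 0 0;0 0.015 0 0;0 0.01 0 0;0 0 0 0'; python3 nudge.py '0 0.01 0 0;0 0.006 0.0005 0;0 0.004 0.0005 0;0 0.002 0.0005 0;0 0 0 0;0 0 0 0';python3 - <<'E'
from h import *
o=bot.observe();print(o["eef_pos"],2*np.arctan2(o["tool_rot"][2],o["tool_rot"][1]),tool(np.array([.5534,.0348,.3095])-o["eef_pos"]),o["contact_force"],o["moment"])
E
```

```text
time: 7.33
eef_pos: [0.552, 0.0843, 0.3116]
tool_rot: [-0.0, 1.0, 0.031, 0.001]
contact_force: [0.8, 0.7, 4.0]
grip_width: 0.0012
gripper_force: 66.5
time: 7.83
eef_pos: [0.5535, 0.0649, 0.3112]
tool_rot: [-0.002, 0.999, 0.032, 0.001]
contact_force: [-1.2, 7.5, 9.2]
grip_width: 0.0012
gripper_force: 67.0
[0.55351613 0.064871   0.31120147] 0.0640292257613668 [-0.00204496  0.03000874  0.00157079] [-1.1834775   7.45706299  9.1924251 ] [ 1.43050244  0.23453427 -0.03999056]
```

```bash
python3 nudge.py '0 0 -0.002 0;0 0.008 0 0;0 0.008 0 0;0 0.006 0 0;0 0 0 0;0 0 0 0';python3 - <<'E'
from h import *
o=bot.observe();print(o["eef_pos"],2*np.arctan2(o["tool_rot"][2],o["tool_rot"][1]),tool(np.array([.5534,.0348,.3095])-o["eef_pos"]),o["contact_force"],o["moment"])
E
```

```text
time: 8.33
eef_pos: [0.554, 0.0411, 0.3098]
tool_rot: [0.0, 0.999, 0.032, -0.001]
contact_force: [0.8, -0.1, -3.5]
grip_width: 0.0017
gripper_force: 66.0
[0.55397054 0.0411362  0.30979356] 0.0639986800454212 [-0.00097403  0.00628647  0.00030121] [ 0.82177805 -0.08861755 -3.46744227] [-0.01288716 -0.16748586  0.10343625]
```

```bash
python3 nudge.py '0 0.002 0.0005 0;0 0.002 0.0005 0;0 0 0 0;0 0 0 0'; python3 nudge.py '0 0.001 0.0003 0;0 0 0 0;0 0 0 0'
```

```text
time: 8.67
eef_pos: [0.5544, 0.0374, 0.3097]
tool_rot: [0.0, 0.999, 0.032, -0.001]
contact_force: [-0.8, 2.0, -2.2]
grip_width: 0.0015
gripper_force: 66.0
time: 8.92
eef_pos: [0.5546, 0.0363, 0.3098]
tool_rot: [0.0, 0.999, 0.032, -0.0]
contact_force: [-0.5, 1.4, -2.8]
grip_width: 0.0018
gripper_force: 66.0
```

```bash
python3 nudge.py '0 0.001 0 0;0 0 0 0;0 0 0 0'
```

```text
time: 9.17
eef_pos: [0.5546, 0.0356, 0.3099]
tool_rot: [-0.0, 0.999, 0.032, -0.0]
contact_force: [-1.4, 4.1, -1.8]
grip_width: 0.0012
gripper_force: 66.1
```

```bash
python3 nudge.py '0 0.001 0 0;0 0 0 0;0 0 0 0'
```

```text
time: 9.42
eef_pos: [0.5546, 0.0351, 0.31]
tool_rot: [-0.001, 0.999, 0.032, -0.0]
contact_force: [-2.0, 7.2, -0.9]
grip_width: 0.0013
gripper_force: 66.2
```

```bash
python3 nudge.py '0 0 0 0;0 0 0 0;0 0 0 0;0 0 0 0' 0.03; python3 nudge.py '0 0 -0.03 0;0 0 -0.04 0;0 -0.04 -0.03 0;-0.04 0 0 0;-0.04 0 0 0;-0.04 0 0 0;0 0 0 0;0 0 0 0'; python3 - <<'E'
from h import *
im=bot.grab_frame("top")[:,:,::-1];cv2.imwrite("pics/t3.png",im)
c=im[150:290,190:390];cv2.imwrite("pics/t3z.png",cv2.resize(c,None,fx=4,fy=4,interpolation=cv2.INTER_CUBIC))
E
```

```text
time: 9.75
eef_pos: [0.5551, 0.0339, 0.3105]
tool_rot: [0.001, 0.999, 0.032, 0.001]
contact_force: [-1.1, 1.3, -0.7]
grip_width: 0.0298
gripper_force: 0.0
time: 10.42
eef_pos: [0.4312, 0.0598, 0.4051]
tool_rot: [0.0, 0.999, 0.032, 0.001]
contact_force: [-0.0, -0.8, 0.2]
grip_width: 0.0299
gripper_force: 0.0
```

View pics/t3z.png

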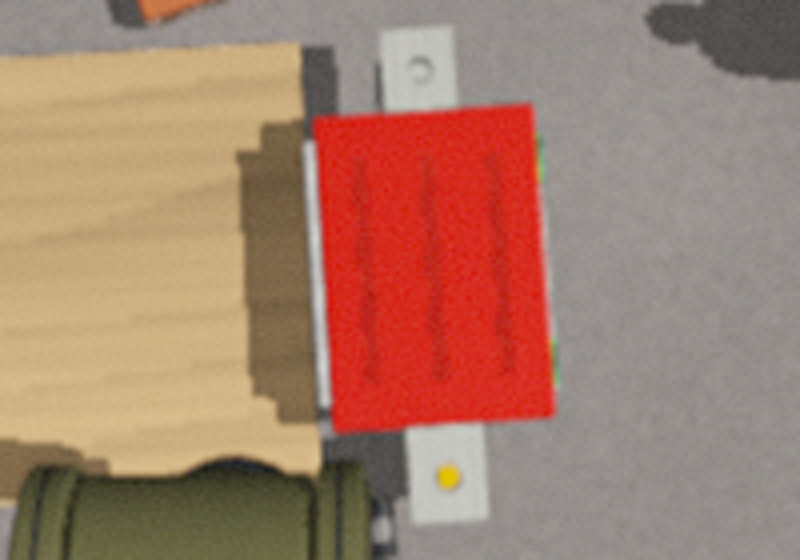

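The case sits on the column: corners at zoom (314,117),(532,104),(554,415),(333,432), hole at (421,68), and the column's yellow pin visible through the rear hole.

```bash
python3 - <<'E'
from h import *
o=(190,150)
B=[(.085,.06),(.085,-.06),(-.085,-.06),(-.085,.06)]
a=fit("case",B+[(.112,0),(-.112,0)],cvt([(314,117),(532,104),(554,415),(333,432),(421,68),(448,477)],4,o),[.135]*4+[.097,.134])
b=np.array([.5572,-.0272,.0617])
print("rel to col at start",rel(a,b))
print("hole",ray("top",cvt([(421,68)],4,o)[0],.097),"col hole0",b[:2]+.112*np.array([np.cos(b[2]),np.sin(b[2])]))
p=cv2.imread("pics/t3.png")[150:190,270:330];q=cv2.imread("pics/t2.png")
cv2.imwrite("pics/hz.png",cv2.resize(p,None,fx=12,fy=12,interpolation=cv2.INTER_CUBIC))
s=bot.grab_frame("scene")[:,:,::-1];cv2.imwrite("pics/s3.png",s)
s=s[150:280,200:330];cv2.imwrite("pics/s3z.png",cv2.resize(s,(600,600),interpolation=cv2.INTER_CUBIC))
print(bot.observe()["eef_pos"])
for P in((.669,-.0203,.097),(.669,-.0203,.089)):print(proj("scene",P))
E
```

```text
case [ 0.5579 -0.0268  0.0623] [ 1.   1.   1.6 -1.5 -1.9 -1.6 -0.3  0.9 -0.6  0.9  0.2  0.3]
rel to col at start [0.0007 0.0003 0.0006]
hole [ 0.67028066 -0.02081373  0.097     ] col hole0 [ 0.66898688 -0.02029398]
[0.43334864 0.05976639 0.40580894]
[282.20005374 246.31443675]
[282.17773345 247.91080133]
```

View pics/s3z.png

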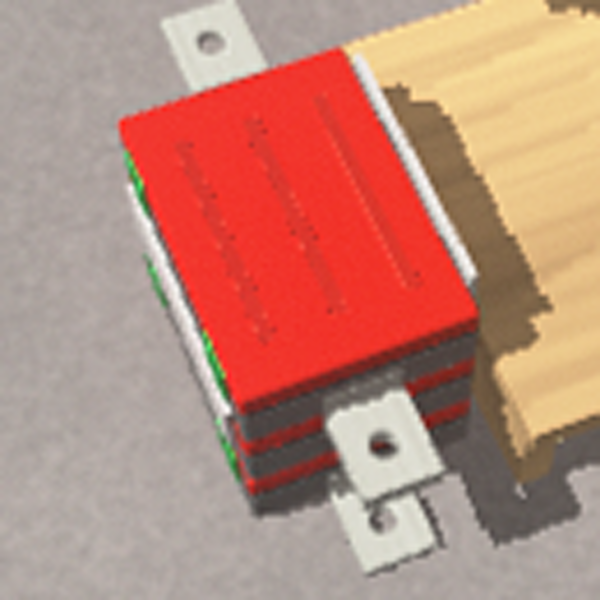

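The case is flush: the fit puts it 0.7 mm and 0.3 mm off in x and y, with 0.0006 rad of yaw. Both views agree on the ear hole, about (0.6697,-0.0204). On to the pin.

```bash
python3 nudge.py '0.0005 0.037 0 0;0.0005 0.037 0 0;0.0005 0.037 0 0;0.0005 0.037 0 0;0 0.037 0 0;0 0.037 0 0;0 0.037 0 0;0 0.037 0 0' 0.06; python3 nudge.py '0 0.037 0.02 0;0 0.037 0.02 0;0 0.03 0.02 0;0 0 0.01 0;0 0 0 0;0 0 0 0;0 0 0 0' ; python3 - <<'E'
from h import *
o=bot.observe();m=bot.camera_model("wrist")
im=bot.grab_frame("wrist")[:,:,::-1];cv2.imwrite("pics/w3.png",im)
h=cv2.cvtColor(im,cv2.COLOR_BGR2HSV);y=cv2.inRange(h,(22,150,100),(34,255,255))
n,l,s,ce=cv2.connectedComponentsWithStats(y);print([(a,b) for a,b in zip(s,ce) if 20<a[4]<20000])
print(o["eef_pos"],tool(np.array([.4617,-.3462,.23])-o["eef_pos"]),[proj("wrist",(.4617,-.3462,z),m).round(1) for z in(.05,.092)])
E
```

```text
time: 11.18
eef_pos: [0.4548, -0.2384, 0.405]
tool_rot: [0.0, 1.0, 0.031, 0.0]
contact_force: [0.3, 0.6, 0.3]
grip_width: 0.06
gripper_force: 0.0
time: 11.77
eef_pos: [0.4612, -0.3382, 0.3362]
tool_rot: [0.0, 0.999, 0.032, 0.0]
contact_force: [-0.1, -0.1, 0.1]
grip_width: 0.06
gripper_force: 0.0
[(array([278, 206,  26,  29, 536], dtype=int32), array([290.97947761, 221.43097015]))]
[ 0.46120956 -0.33820534  0.33615456] [-0.00020075  0.00785214  0.10616614] [array([289.4, 207.6]), array([291. , 222.9])]
```

View pics/w3.png

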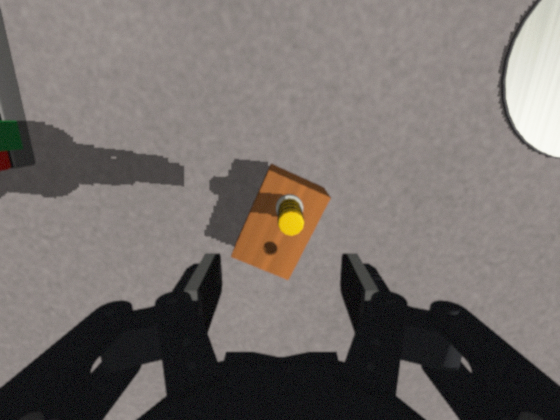

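Handle top at (291,223) in the wrist view, matching the prediction (291.0,222.9). Descending and gripping.

```bash
python3 nudge.py '0 0.008 0.02 0;0 0 0.03 0;0 0 0.03 0;0 0 0.02 0;0 0 0.006 0;0 0 0 0;0 0 0 0;0 0 0 0'; python3 nudge.py '0 0 0 0;0 0 0 0;0 0 0 0;0 0 0 0;0 0 0 0;0 0 0 0;0 0 0 0' 0 60; python3 nudge.py '0 0 -0.01 0;0 0 -0.02 0;0 0 -0.03 0;0 0 -0.03 0;0 0 -0.03 0;0 0 -0.03 0;0 0 0 0;0 0 0 0'; python3 - <<'E'
from h import *
o=bot.observe();print(o["eef_pos"],tool(np.array([.6697,-.0204,.37])-o["eef_pos"]))
E
```

```text
time: 12.48
eef_pos: [0.4619, -0.3468, 0.232]
tool_rot: [0.002, 0.999, 0.032, 0.002]
contact_force: [0.3, 0.4, 0.3]
grip_width: 0.0602
gripper_force: 0.0
time: 13.07
eef_pos: [0.4613, -0.3467, 0.2304]
tool_rot: [0.0, 0.999, 0.032, 0.001]
contact_force: [-0.8, 0.9, 6.0]
grip_width: 0.0187
gripper_force: 58.5
time: 13.73
eef_pos: [0.4611, -0.3466, 0.3819]
tool_rot: [0.002, 0.999, 0.032, 0.002]
contact_force: [-0.7, 0.6, -1.6]
grip_width: 0.0184
gripper_force: 59.4
[ 0.46112158 -0.34663206  0.38194507] [ 0.22890966 -0.31231406  0.01163167]
```

```bash
python3 nudge.py '0.0208 -0.0284 0 0;0.0208 -0.0284 0 0;0.0208 -0.0284 0 0;0.0208 -0.0284 0 0;0.0208 -0.0284 0 0;0.0208 -0.0284 0 0;0.0208 -0.0284 0 0;0.0208 -0.0284 0 0'; python3 nudge.py '0.0208 -0.0284 0 0;0.0208 -0.0284 0 0;0.0208 -0.0284 0 0;0 0 0 0;0 0 0 0;0 0 0 0;0 0 0 0'; python3 - <<'E'
from h import *
o=bot.observe();m=bot.camera_model("wrist");print(o["eef_pos"],tool(np.array([.6697,-.0204,.31])-o["eef_pos"]))
T=bot.grab_frame("top")[:,:,::-1];S=bot.grab_frame("scene")[:,:,::-1];W=bot.grab_frame("wrist")[:,:,::-1]
z=np.array(o["eef_pos"])-[0,0,.225]
print("tip",z,proj("scene",z),"hole",proj("scene",(.6697,-.0204,.097)),"W tip,hole",proj("wrist",z,m),proj("wrist",(.6697,-.0204,.097),m))
s=cv2.resize(S[180:280,230:330],(400,400),interpolation=cv2.INTER_CUBIC)
w=cv2.resize(W[:,80:480],(400,420))[:400]
cv2.imwrite("pics/ins.png",np.hstack([s,w]))
E
```

```text
time: 14.4
eef_pos: [0.6125, -0.1073, 0.3764]
tool_rot: [-0.001, 0.999, 0.032, -0.002]
contact_force: [0.2, 0.1, -1.4]
grip_width: 0.0185
gripper_force: 59.4
time: 14.98
eef_pos: [0.6687, -0.0209, 0.3778]
tool_rot: [-0.0, 1.0, 0.031, -0.001]
contact_force: [0.7, -0.9, -1.1]
grip_width: 0.0182
gripper_force: 59.4
[ 0.66865964 -0.02092564  0.37782201] [ 0.00124702 -0.00044978  0.06781907]
tip [ 0.66865964 -0.02092564  0.15282201] [282.01878512 234.33680563] hole [282.26370154 246.60791191] W tip,hole [280.54204252 230.82748833] [280.04364194 207.07847791]
```

View pics/ins.png

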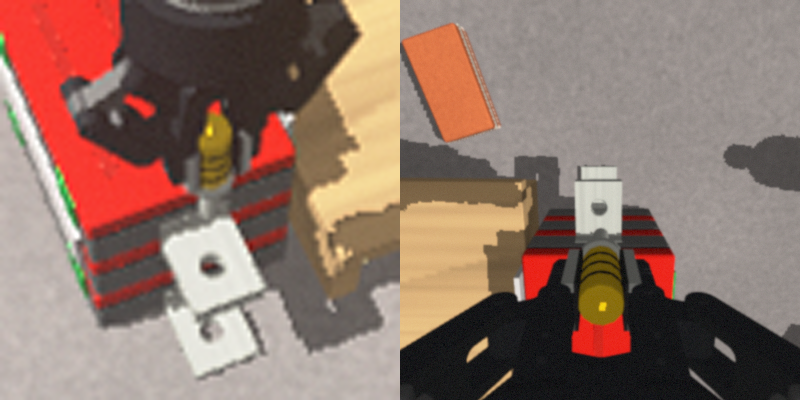

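Wrist view: ear hole at (280,208), as predicted, and the pin tip just behind it near (281,232), so they are aligned. Lowering.

```bash
python3 nudge.py '0.0006 -0.0003 0.015 0;0 0 0.015 0;0 0 0.015 0;0 0 0.005 0;0 0 0 0;0 0 0 0;0 0 0 0'; python3 nudge.py '0 0 0.004 0;0 0 0.004 0;0 0 0.004 0;0 0 0 0;0 0 0 0'
```

```text
time: 15.72
eef_pos: [0.6702, -0.0197, 0.3297]
tool_rot: [0.0, 0.999, 0.032, 0.0]
contact_force: [0.1, 0.4, -0.9]
grip_width: 0.0183
gripper_force: 59.4
time: 16.13
eef_pos: [0.6697, -0.0197, 0.3167]
tool_rot: [-0.0, 0.999, 0.032, -0.0]
contact_force: [0.2, -0.1, -1.0]
grip_width: 0.0184
gripper_force: 59.4
```

```bash
python3 nudge.py '0 0 0.003 0;0 0 0.003 0;0 0 0.003 0;0 0 0.003 0;0 0 0 0;0 0 0 0'; python3 nudge.py '0 0 0.003 0;0 0 0.003 0;0 0 0.003 0;0 0 0.003 0;0 0 0 0;0 0 0 0'
```

```text
time: 16.63
eef_pos: [0.6698, -0.0197, 0.3048]
tool_rot: [-0.0, 0.999, 0.032, -0.0]
contact_force: [-0.6, 0.1, -1.3]
grip_width: 0.0184
gripper_force: 59.4
time: 17.13
eef_pos: [0.6698, -0.0197, 0.2928]
tool_rot: [-0.0, 0.999, 0.032, -0.0]
contact_force: [0.0, 0.2, -1.2]
grip_width: 0.0185
gripper_force: 59.4
```

```bash
python3 nudge.py '0 0 0.004 0;0 0 0.003 0;0 0 0.002 0;0 0 0 0;0 0 0 0';  python3 nudge.py '0 0 0.001 0;0 0 0.001 0;0 0 0 0;0 0 0 0'
```

```text
time: 17.55
eef_pos: [0.6698, -0.0197, 0.2839]
tool_rot: [-0.0, 0.999, 0.032, -0.0]
contact_force: [0.2, -0.4, -0.5]
grip_width: 0.0184
gripper_force: 59.4
time: 17.88
eef_pos: [0.67, -0.0197, 0.2825]
tool_rot: [0.0, 0.999, 0.032, 0.0]
contact_force: [0.5, 0.1, 0.1]
grip_width: 0.0181
gripper_force: 59.6
```

```bash
python3 nudge.py '0 0 0 0;0 0 0 0;0 0 0 0;0 0 0 0;0 0 0 0' 0.05;  python3 nudge.py '0 0 -0.01 0;0 0 -0.03 0;0 0 -0.04 0;0 0 -0.04 0;0 0.04 0 0;0 0.04 0 0;0 0.04 0 0;0 0.04 0 0'; python3 nudge.py '-0.03 0.04 0 0;-0.03 0.02 0 0;-0.03 0.02 0 0;0 0 0 0;0 0 0 0'; python3 - <<'E'
from h import *
T=bot.grab_frame("top")[:,:,::-1];S=bot.grab_frame("scene")[:,:,::-1]
t=cv2.resize(T[150:270,210:330],(400,400),interpolation=cv2.INTER_CUBIC);s=cv2.resize(S[160:280,210:330],(400,400),interpolation=cv2.INTER_CUBIC)
cv2.imwrite("pics/end.png",np.hstack([t,s]))
for z in(.097,.144):print(proj("top",(.6697,-.0204,z)),proj("scene",(.6697,-.0204,z)))
for n,I in(("t",T),("s",S)):
    h=cv2.cvtColor(I,cv2.COLOR_BGR2HSV);y=cv2.inRange(h,(22,150,100),(34,255,255));k,l,st,ce=cv2.connectedComponentsWithStats(y);print(n,[(a.tolist(),b.round(1)) for a,b in zip(st,ce) if 20<a[4]<2000])
E
```

```text
time: 18.3
eef_pos: [0.6699, -0.0197, 0.2824]
tool_rot: [0.0, 0.999, 0.032, 0.0]
contact_force: [0.4, -0.1, 1.2]
grip_width: 0.0496
gripper_force: 0.0
time: 18.97
eef_pos: [0.68, -0.1806, 0.4041]
tool_rot: [0.0, 0.999, 0.032, 0.001]
contact_force: [1.1, 0.1, -0.4]
grip_width: 0.0497
gripper_force: 0.0
time: 19.38
eef_pos: [0.5988, -0.2593, 0.4033]
tool_rot: [0.0, 1.0, 0.03, 0.001]
contact_force: [0.5, 1.2, 0.4]
grip_width: 0.05
gripper_force: 0.0
[294.69039803 166.88303228] [282.26370154 246.60791191]
[294.96107694 163.58182327] [282.40608263 236.67448717]
t [([291, 160, 8, 10, 58], array([294.6, 164.5]))]
s [([278, 232, 10, 16, 112], array([282.3, 239.2]))]
```

View pics/end.png

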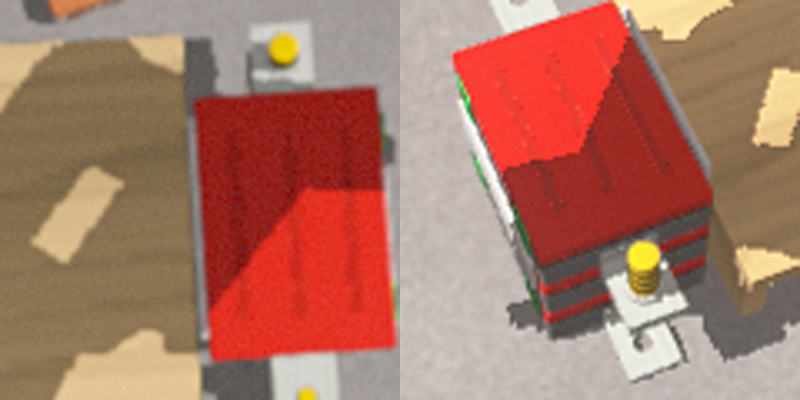

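The pin stands upright through the ear: top view (294.6,164.5), scene rows 232–248, both as expected for a seated collar. The case is still square on the column. Handing in.

```bash
python3 -c "
from station import bot
print(bot.close_job())"
```

```text
the job is handed in; nothing more can be done
None
```

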